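# Hang the long guide card over the bench rail

## Robot

A 6-joint arm with a two-finger parallel gripper is mounted at the origin on the work surface. World frame = base frame: x ahead of the robot, y to its left, z up, the work surface at z = 0. Lengths are in mm, angles in rad, forces in N, time in s.
With the tool pointing down it reaches from about 350 to 850 mm from the base axis. Payload 8.1 kg.
Tool frame: the origin (TCP) lies on the centre line of the jaws, within the pads' length; the fingertips stand 8 mm ahead of it and the grasp point (between the pads) lies 11 mm behind it; z points along the fingers, y is the line along which they close (so a half turn about z gives the same grasp; the last joint's range is limited). The gripper opens to 93 mm and grips with 3 to 60 N. Pads are 15 mm wide; open, the fingers measure 128 mm over their backs; the gripper's body (75 mm by 188 mm) begins 65 mm behind the grasp point.
Start: joints at [1.173, 0.13, 1.488, -0, 1.523, -0.085], TCP at [184.613, 570.897, 226.635] pointing down, gripper open.
Joint ranges: [-2.96, 2.96], [-0.89, 2.26], [0.02, 2.5], [-1.34, 4.48], [0, 2.73], [-2.66, 2.66]. Speed limits (rad/s): [2.39, 2.39, 2.79, 3.14, 3.14, 3.14].

## Interface

Orientations are given as a 3x3 rotation matrix whose columns are the frame's x, y, z axes.
In Python, from station import readout, grab_frame, get_calibration, order gives the robot as it stands.
- The arm moves only by the tool servo_tool, never from a script. Its argument "series" is a list of rows, each an object with "travel": the shift along the tool's x, y, z in mm, a list of three; "yaw": the turn about the tool's z in rad. In form: [{"travel": [x, y, z], "yaw": yaw}, ...]. A call has 1 to 20 rows; each row shifts and turns the commanded pose from where the row before left it, along the tool's axes as they then stand; what a row does not reach is not made up. A row lasts 1/8 s, in which the tool goes at most 62.5 mm and 10.7 degrees, less where a joint would pass 70% of its speed; a pose out of reach is approached as far as the arm can. A call with a gripper value outside its range is refused whole. "jaw" is the finger opening in mm, from 0 to 93, set as the call begins (left out, the last holds). The fingers move at their own pace and stop on an object; "newtons" is the grip in N (left out, the last holds). Time passes only in rows, so rows that do not move let the fingers close. It gives the time, the measured TCP pose, the force, the opening and the grip force at its end, in the units of the state.
- readout.get_obs(): the state, without advancing time (a new reading comes with each control period).
- grab_frame(name): name is "scene" or "top" or "wrist"; returns the picture (400x640x3 uint8, red, green, blue); there is no depth.
- get_calibration(name): a dict with "camera_matrix" (3x3 intrinsics, pixels), "xyz" and "orientation" of the camera in the world; the wrist camera has in their place "hand_eye" (4x4, takes a point from camera to tool coordinates, whose origin is the TCP and whose axes are the flange's). Camera axes: x right, y up, looking along -z (the intrinsics and any distortion apply to the point x, -y, -z); pixel columns grow to the right and rows downward; lengths in mm; the calibration is good to about 2 mm. A picture is of the moment at which its call begins: read the wrist's pose just before it. get_calibration takes no time and is no camera call.
- order.job_done(): hands the job in; it is judged then, once.
The state is a dict: "time_s": time; "joint_positions": joint angles; "qd": joint speeds; "tau": joint torques, N m; "tool_pos": TCP position; "tcp_rot": TCP orientation; "ft_force": force on the tool from outside, world axes, zero at the start; "moment": the same for the moment, N m; "gripper_width": opening from 0.0 (shut) to 1.0 (fully open); "grasp_force": force on a finger pad.
Only numpy, scipy, OpenCV 4.12 (cv2) and the standard library are available. Lean on these libraries where they do the work, as an engineer would, in place of code of your own. Each camera call takes 0.05 s, during which the arm holds its last target. There are 200 camera calls.

## Task

Clear the bench: pick up the longer of the two white saddle-shaped guide cards and hang it over the steel rail, astride the bar with one panel down each side, in line with the bar and between its posts. Leave it hanging there, and leave the shorter guide card standing where it is.

Things in the scene. Friction and masses are not known exactly. Their poses are not given: they have to be found in the camera images.
- guide_mid (a point): Long guide card (sizes in mm): rigid white bent sheet with blue and grey blocks, an upside-down U standing on its two panels' edges. 120 long (y, the ridge), 46 wide over the flat upright panels (x), 100 high; wall 4, 38 clear inside, ends open. Above 82 it slopes in to a 16 wide ridge, underside at 96. About 0.13 kg. Point: its centre (hollow, between the panels), 50 above its foot; z up.
- short_mid (a point): The short guide card, which must stay where it is: same sheet, colours and section (46 mm wide along x, 100 mm high) but only 65 mm long (y axis). This point is its centre, 50 mm above its foot.
- rail_mid (a point): Rail (sizes in mm): fixed round level steel bar, 16 thick, 260 long, on two 20 mm posts at its ends (round feet, 70 across); clear above and below between them. Point: middle of the bar, on its axis, 135 above the bench; y runs along the bar, x level across it, z up. The long card's centre is 38 below the bar's axis when it hangs on it.

How it is judged:
By the outcome, as a careful person would: the job done as asked, in the order asked, and still so for the second after the job is handed in, with the robot touching nothing.
It also fails if it takes over 40 s, if anything falls off the work surface, if the arm or the gripper's body presses on something with over 40 N, if the wrist force passes 120 N, or if a joint passes its speed limit or range.

## Working session

There is one attempt and no reset: what is moved stays moved. The work goes in short steps, Python scripts to look and compute and a tool call to move; the robot and the scene stay as the last step left them, time stands still between calls to the robot, and variables do not carry over. Pictures are saved under pics/ and viewed, at most 10 in all, crops included, and the job is handed in when it is done.

Besides the shell and the picture viewer there is one more tool, called after "Request:" as name(argument=value, ...), one argument or row to a line, values as JSON. servo_tool: Moves the arm, as the interface text tells. Its arguments: {"type":"object","properties":{"series":{"type":"array"},"jaw":{"type":"number"},"newtons":{"type":"number"}},"required":["series"]}

```bash
mkdir -p pics; ls
python3 - <<'E'
from station import readout, grab_frame, get_calibration, order
import cv2,numpy as np
np.set_printoptions(precision=4,suppress=True)
for n in ("scene","top"):
    cv2.imwrite(f"pics/{n}0.png",cv2.cvtColor(grab_frame(n),cv2.COLOR_RGB2BGR))
for n in ("scene","top","wrist"): print(n,get_calibration(n))
print(readout.get_obs())
E
```

```text
pics
scene {'camera_matrix': array([[418.1355,   0.    , 324.8329],
       [  0.    , 418.1355, 202.6803],
       [  0.    ,   0.    ,   1.    ]]), 'xyz': array([ 853.679 , -469.8834,  855.1947]), 'orientation': array([[ 0.7691, -0.5198,  0.3718],
       [ 0.639 ,  0.6324, -0.4378],
       [-0.0076,  0.5744,  0.8186]])}
top {'camera_matrix': array([[474.3617,   0.    , 319.5803],
       [  0.    , 474.3617, 200.0687],
       [  0.    ,   0.    ,   1.    ]]), 'xyz': array([ 380.7009,  -45.3108, 1299.9819]), 'orientation': array([[-0.0128,  0.9941, -0.1076],
       [-0.9999, -0.0123,  0.0055],
       [ 0.0041,  0.1077,  0.9942]])}
wrist {'camera_matrix': array([[312.8985,   0.    , 312.4554],
       [  0.    , 312.8985, 196.9841],
       [  0.    ,   0.    ,   1.    ]]), 'hand_eye': array([[   0.0008,    0.9713,    0.238 ,   66.1626],
       [   1.    ,   -0.0007,   -0.0006,   -0.0557],
       [  -0.0005,    0.238 ,   -0.9713, -157.0332],
       [   0.    ,    0.    ,    0.    ,    1.    ]])}
{'time_s': 0.1, 'joint_positions': array([ 1.1726,  0.1311,  1.4892,  0.    ,  1.523 , -0.0854]), 'qd': array([ 0.0015,  0.001 , -0.0006,  0.0004,  0.0007, -0.0009]), 'tau': array([  0.0012, -56.1337, -49.3101,   0.077 ,   0.0291,  -0.0001]), 'tool_pos': array([184.428 , 570.4208, 225.6836]), 'tcp_rot': array([[-0.9515,  0.3078, -0.0007],
       [ 0.3078,  0.9515, -0.0015],
       [ 0.0002, -0.0017, -1.    ]]), 'ft_force': array([-0.342 , -0.2299,  0.3541]), 'moment': array([0.0021, 0.0384, 0.0073]), 'grasp_force': 0.0, 'gripper_width': 0.9976470233052743}
```

View pics/scene0.png

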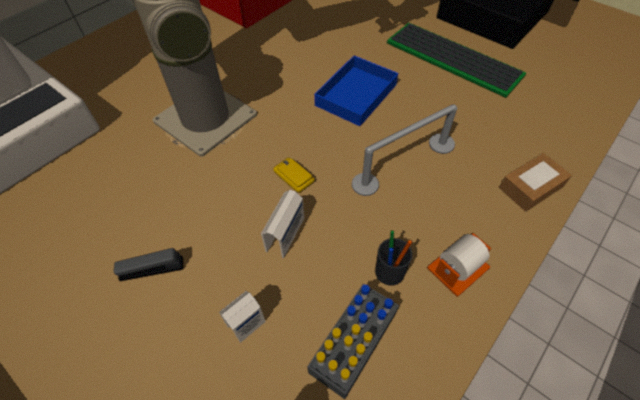

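View pics/top0.png

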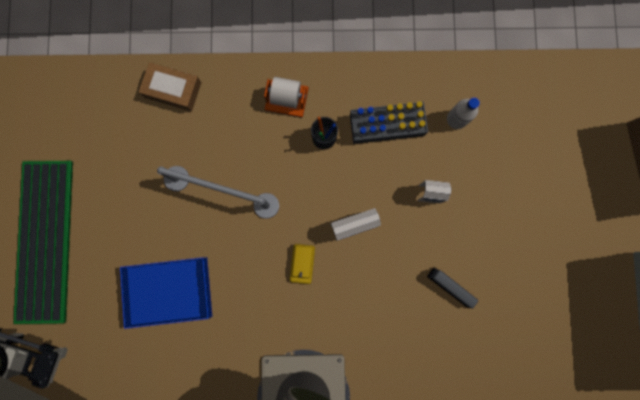

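The top view shows the long card at about (356,224), the short card at (437,189), and the rail from (165,172) to (270,205). The scene view agrees: long card at (285,222), short card at (242,315).

```bash
cat > h.py <<'E'
import cv2,numpy as np
from station import readout, grab_frame, get_calibration
np.set_printoptions(precision=2,suppress=True)
def cam(n,obs=None):
    c=get_calibration(n);K=c["camera_matrix"]
    if n!="wrist": return K,np.array(c["xyz"]),np.array(c["orientation"])
    H=c["hand_eye"];R=obs["tcp_rot"];return K,obs["tool_pos"]+R@H[:3,3],R@H[:3,:3]
def ray(c,p):
    K,t,R=c;d=np.array([(p[0]-K[0,2])/K[0,0],-(p[1]-K[1,2])/K[1,1],-1.]);return t,R@d
def plane(c,p,z):
    t,d=ray(c,p);return t+d*(z-t[2])/d[2]
def tri(c1,p1,c2,p2):
    A=[];b=[]
    for c,p in((c1,p1),(c2,p2)):
        t,d=ray(c,p);d=d/np.linalg.norm(d);M=np.eye(3)-np.outer(d,d);A.append(M);b.append(M@t)
    return np.linalg.lstsq(np.vstack(A),np.hstack(b),rcond=None)[0]
def proj(c,P):
    K,t,R=c;q=R.T@(np.asarray(P,float)-t);return np.array([K[0,2]+K[0,0]*q[0]/-q[2],K[1,2]+K[1,1]*q[1]/q[2]])
E
python3 - <<'E'
from h import *
a=cv2.imread("pics/top0.png");b=cv2.imread("pics/scene0.png")
r=lambda i,x,y,w,h,s:cv2.resize(i[y:y+h,x:x+w],None,fx=s,fy=s,interpolation=cv2.INTER_CUBIC)
o=np.vstack([np.hstack([r(a,320,200,80,50,5),r(b,250,180,80,50,5)]),r(a,140,140,160,60+20,5)[:350]] ) if 1 else 0
cv2.imwrite("pics/c1.png",o);print(o.shape)
hsv=cv2.cvtColor(a,cv2.COLOR_BGR2HSV)
for nm,(x,y,w,h),z,lo,ms in(("long",(320,195,80,55),100,110,70),("short",(410,170,60,40),100,110,70),("rail",(140,150,160,80),135,60,70)):
    s=hsv[y:y+h,x:x+w];m=((s[...,1]<ms)&(s[...,2]>lo)).astype(np.uint8)
    cs=max(cv2.findContours(m,0,2)[0],key=cv2.contourArea)
    q=cv2.boxPoints(cv2.minAreaRect(cs))+[x,y]
    print(nm,cv2.contourArea(cs),q.tolist());print(np.array([plane(cam("top"),p,z) for p in q]))
E
```

```text
(600, 800, 3)
long 791.0 [[331.07208919525146, 222.7486114501953], [375.76709747314453, 206.88909435272217], [382.0397415161133, 224.56654739379883], [337.34473419189453, 240.42606353759766]]
[[ 452.53  -80.3   100.  ]
 [ 491.44 -194.53  100.  ]
 [ 446.31 -209.26  100.  ]
 [ 407.73  -95.43  100.  ]]
short 284.0 [[423.55384826660156, 191.56923294067383], [425.10769271850586, 179.13846397399902], [452.06153869628906, 182.50769424438477], [450.50769424438477, 194.93846321105957]]
[[ 529.18 -317.52  100.  ]
 [ 561.18 -322.67  100.  ]
 [ 551.63 -391.35  100.  ]
 [ 519.68 -386.01  100.  ]]
rail 1344.5 [[152.29357528686523, 184.68807220458984], [159.72477340698242, 159.91742706298828], [282.01837158203125, 196.60550689697266], [274.58717346191406, 221.37615203857422]]
[[550.24 361.83 135.  ]
 [612.29 344.92 135.  ]
 [516.6   40.97 135.  ]
 [455.55  59.48 135.  ]]
```

View pics/c1.png

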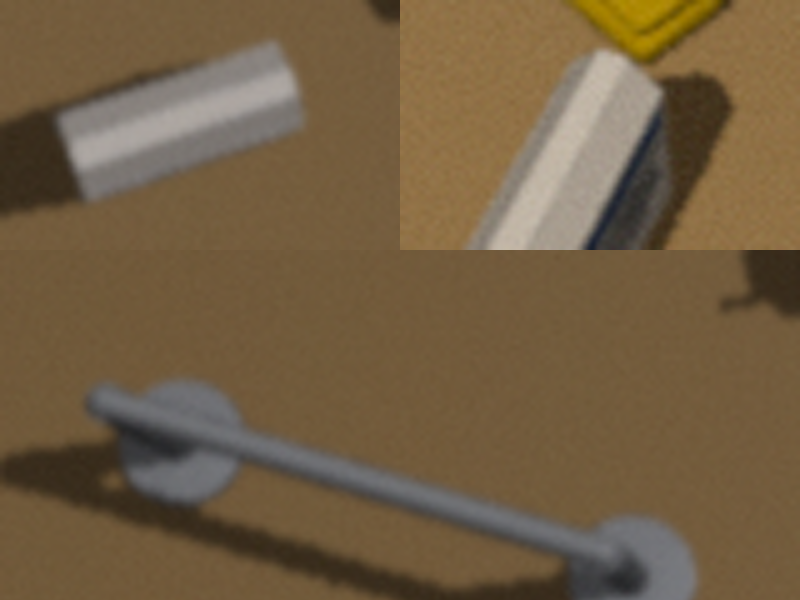

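The crop shows the card's shoulder corners (top pixels (331.6,223.6), (375.6,208.4), (380.4,225.6), (338,240.4)). The bar runs from about (158.5,168.5) to (264.5,201.5).

Run:
```python
from h import *
t=cam("top")
q=np.array([plane(t,p,82) for p in [(331.6,223.6),(375.6,208.4),(380.4,225.6),(338,240.4)]])
print(q.mean(0),"L",np.linalg.norm(q[0]-q[1]),np.linalg.norm(q[2]-q[3]),"W",np.linalg.norm(q[1]-q[2]),np.linalg.norm(q[0]-q[3]))
d=(q[0]-q[1]+q[3]-q[2]);print("card yaw",np.arctan2(-d[0],d[1]))
# bar axis fit: left bar part & line
e=np.array([plane(t,p,135) for p in [(158.5,168.5),(264.5,201.5)]]);d=e[0]-e[1]
print(e,np.linalg.norm(d),e.mean(0),"rail yaw",np.arctan2(-d[0],d[1]))
o=readout.get_obs();R=o["tcp_rot"];print("tool y angle",np.arctan2(R[1,1],R[0,1]), "to card x-axis")
```

```text
[ 448.36 -145.92   82.  ] L 120.18616524628007 115.50237488876587 W 45.893391725799745 45.98862590537375
card yaw 0.32072727121437994
[[590.67 347.45 135.  ]
 [504.97  84.24 135.  ]] 276.8098260385216 [547.82 215.85 135.  ] rail yaw -0.3147759867548024
tool y angle 1.2579544654336845 to card x-axis
```

Request:
servo_tool(
  series=[
    {"travel": [-41.3,-20.5,-3.6],"yaw": 0},
    {"travel": [-41.3,-20.5,-3.6],"yaw": 0},
    {"travel": [-41.3,-20.5,-3.6],"yaw": 0},
    {"travel": [-41.3,-20.5,-3.6],"yaw": 0},
    {"travel": [-41.3,-20.5,-3.6],"yaw": 0},
    {"travel": [-41.3,-20.5,-3.6],"yaw": 0},
    {"travel": [-41.3,-20.5,-3.6],"yaw": 0},
    {"travel": [-41.3,-20.5,-3.6],"yaw": 0},
    {"travel": [-41.3,-20.5,-3.6],"yaw": 0},
    {"travel": [-41.3,-20.5,-3.6],"yaw": 0},
    {"travel": [-41.3,-20.5,-3.6],"yaw": 0},
    {"travel": [0,0,0],"yaw": 0.175},
    {"travel": [0,0,0],"yaw": 0.175},
    {"travel": [0,0,0],"yaw": 0.175},
    {"travel": [0,0,0],"yaw": 0.175},
    {"travel": [0,0,0],"yaw": 0.175},
    {"travel": [0,0,0],"yaw": 0.175},
    {"travel": [0,0,0],"yaw": 0.175},
    {"travel": [0,0,0],"yaw": 0.175},
    {"travel": [0,0,0],"yaw": 0.175},
  ],
)

```text
time_s: 2.6
tool_pos: [547.2, 216.5, 265.6]
tcp_rot: [[0.317, 0.948, -0.001], [0.948, -0.317, -0.0], [-0.001, -0.001, -1.0]]
ft_force: [1.2, 0.8, -0.4]
gripper_width: 1.0
grasp_force: 0.0
```

Run:
```python
from h import *
o=readout.get_obs();im=grab_frame("wrist");print(o["time_s"],o["tool_pos"],o["tcp_rot"],o["qd"])
np.savez("w1.npz",tool_pos=o["tool_pos"],tcp_rot=o["tcp_rot"])
im=cv2.cvtColor(im,cv2.COLOR_RGB2BGR)
cv2.imwrite("pics/w1.png",im)
```

```text
2.6 [547.19 216.46 265.64] [[ 0.32  0.95 -0.  ]
 [ 0.95 -0.32 -0.  ]
 [-0.   -0.   -1.  ]] [ 0.   -0.    0.    0.   -0.    1.39]
```

View pics/w1.png

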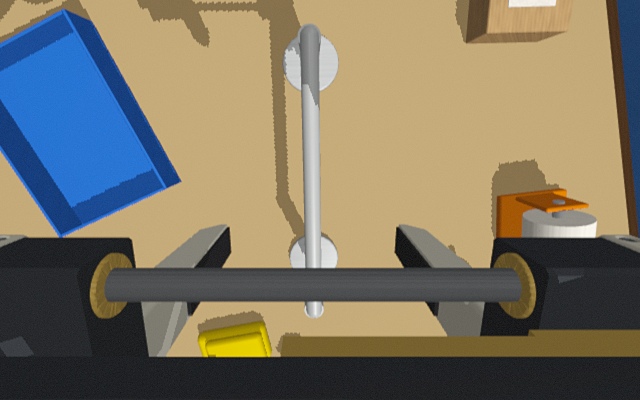

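The wrist view shows the bar from about (310,28) to (314,314), between the open fingers. The last joint was still settling, so I'll take another frame and fit the bar's edges.

Run:
```python
from h import *
grab_frame("wrist");grab_frame("wrist")
o=readout.get_obs();im=grab_frame("wrist");print(o["time_s"],o["tool_pos"],o["qd"])
c=cam("wrist",o);hsv=cv2.cvtColor(im,cv2.COLOR_RGB2HSV)
m=(hsv[...,1]<60)&(hsv[...,2]>60)
for z,lab in((135,"axis"),):
  pts=[]
  for v in list(range(105,225,5)):
    u=np.flatnonzero(m[v,290:335])+290
    if len(u): 
      pts.append(((u[0]+u[-1])/2,v,u[-1]-u[0]+1))
  pts=np.array(pts);print(pts[::6])
  P=np.array([plane(c,p[:2],z) for p in pts]);f=np.polyfit(P[:,1],P[:,0],1)
  print("x=f(y)",f,"yaw",np.arctan(-f[0]),"res",np.std(P[:,0]-np.polyval(f,P[:,1])))
col=m[:,300:325].sum(1);print([ (v,int(col[v])) for v in list(range(14,44,2))+list(range(300,330,2))])
for p in((310,25),(314,317)):print(plane(c,p,135))
K,t,R=c;print("tool y ang",np.arctan2(o["tcp_rot"][1,1],o["tcp_rot"][0,1]))
```

```text
2.75 [547.27 216.47 265.75] [-0.   -0.   -0.   -0.    0.   -0.05]
[[310.5 105.   18. ]
 [311.  135.   17. ]
 [311.  165.   17. ]
 [311.5 195.   16. ]]
x=f(y) [  0.32 476.85] yaw -0.306794832315027 res 0.1408877268732428
[(14, 0), (16, 0), (18, 0), (20, 0), (22, 0), (24, 9), (26, 15), (28, 19), (30, 21), (32, 22), (34, 22), (36, 25), (38, 25), (40, 25), (42, 25), (300, 25), (302, 18), (304, 18), (306, 20), (308, 20), (310, 20), (312, 18), (314, 17), (316, 14), (318, 1), (320, 0), (322, 0), (324, 0), (326, 0), (328, 0)]
[588.65 353.15 135.  ]
[506.84  88.75 135.  ]
tool y ang -0.3140541391829561
```

Request:
servo_tool(
  series=[
    {"travel": [-37.5,1.8,4],"yaw": 0},
    {"travel": [-37.5,1.8,4],"yaw": 0},
    {"travel": [-37.5,1.8,4],"yaw": 0},
    {"travel": [-37.5,1.8,4],"yaw": 0},
    {"travel": [-37.5,1.8,4],"yaw": 0},
    {"travel": [-37.5,1.8,4],"yaw": 0},
    {"travel": [-37.5,1.8,4],"yaw": 0},
    {"travel": [-37.5,1.8,4],"yaw": 0},
    {"travel": [-37.5,1.8,4],"yaw": 0},
    {"travel": [-37.5,1.8,4],"yaw": 0},
    {"travel": [0,0,0],"yaw": -0.127},
    {"travel": [0,0,0],"yaw": -0.127},
    {"travel": [0,0,0],"yaw": -0.127},
    {"travel": [0,0,0],"yaw": -0.127},
    {"travel": [0,0,0],"yaw": -0.126},
    {"travel": [0,0,0],"yaw": 0},
    {"travel": [0,0,0],"yaw": 0},
  ],
)

```text
time_s: 4.92
tool_pos: [447.7, -145.4, 226.2]
tcp_rot: [[-0.311, 0.951, -0.0], [0.951, 0.311, 0.0], [0.0, -0.0, -1.0]]
ft_force: [-0.4, -0.9, 0.4]
gripper_width: 1.0
grasp_force: 0.0
```

Run:
```python
from h import *
o=readout.get_obs();im=grab_frame("wrist");print(o["time_s"],o["tool_pos"],o["qd"])
np.savez("w2.npz",tool_pos=o["tool_pos"],tcp_rot=o["tcp_rot"])
cv2.imwrite("pics/w2.png",cv2.cvtColor(im,cv2.COLOR_RGB2BGR))
```

```text
4.925 [ 447.65 -145.36  226.2 ] [-0. -0. -0. -0.  0.  0.]
```

View pics/w2.png

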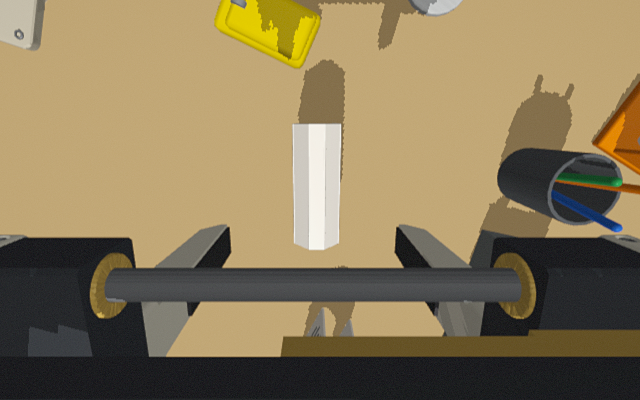

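The card shows at columns 293–341 and rows 124–250, centred between the fingers; its shoulder corners are about (293,124), (341,124), (294,243) and (339,243).

Run:
```python
from h import *
o=np.load("w2.npz");c=cam("wrist",o);im=cv2.imread("pics/w2.png");h=cv2.cvtColor(im,cv2.COLOR_BGR2HSV)
m=((h[...,1]<40)&(h[...,2]>150))
E=[]
for v in range(130,238,4):
    u=np.flatnonzero(m[v,280:355])+280
    E.append([plane(c,(u[0],v),82),plane(c,(u[-1]+1,v),82)])
E=np.array(E);C=E.mean(1);f=np.polyfit(C[:,1],C[:,0],1)
print("width",np.linalg.norm(E[:,0]-E[:,1],axis=1)[::6],"line",f,"yaw",np.arctan(-f[0]))
r=np.flatnonzero(m[:,317]);r=r[(r>100)&(r<262)];print("rows",r[0],r[-1])
a=plane(c,(317,r[0]),100);b=plane(c,(317,r[-1]+1),100);mid=(a+b)/2
print(a,b,np.linalg.norm(a-b),mid,"x at mid",np.polyval(f,mid[1]))
R=o["tcp_rot"];print("tool yaw",np.arctan2(R[1,1],R[0,1]),"delta tool",R.T@(np.array([np.polyval(f,mid[1]),mid[1],o["tool_pos"][2]])-o["tool_pos"]))
```

```text
width [46.15 46.03 45.9  45.77 45.63] line [ -0.33 404.16] yaw 0.3151923894348125
rows 124 249
[431.47 -84.58 100.  ] [ 468.99 -197.8   100.  ] 119.27168876128066 [ 450.23 -141.19  100.  ] x at mid 450.1952091297431
tool yaw 0.31576373017764015 delta tool [ 3.17  3.71 -0.  ]
```

Request:
servo_tool(
  series=[
    {"travel": [3,3.7,20],"yaw": 0},
    {"travel": [0,0,30],"yaw": 0},
    {"travel": [0,0,30],"yaw": 0},
    {"travel": [0,0,30],"yaw": 0},
    {"travel": [0,0,30],"yaw": 0},
    {"travel": [0,0,20],"yaw": 0},
    {"travel": [0,0,15],"yaw": 0},
    {"travel": [0,0,0],"yaw": 0},
    {"travel": [0,0,0],"yaw": 0},
  ],
)

```text
time_s: 6.1
tool_pos: [450.9, -141.7, 52.1]
tcp_rot: [[-0.312, 0.95, 0.001], [0.95, 0.312, -0.0], [-0.001, 0.001, -1.0]]
ft_force: [-1.3, -0.3, 0.4]
gripper_width: 1.005
grasp_force: 0.0
```

Request:
servo_tool(
  series=[
    {"travel": [0,0,0],"yaw": 0},
    {"travel": [0,0,0],"yaw": 0},
    {"travel": [0,0,0],"yaw": 0},
    {"travel": [0,0,0],"yaw": 0},
    {"travel": [0,0,0],"yaw": 0},
    {"travel": [0,0,0],"yaw": 0},
    {"travel": [0,0,0],"yaw": 0},
    {"travel": [0,0,0],"yaw": 0},
  ],
  jaw=40,
  newtons=20,
)

```text
time_s: 7.1
tool_pos: [450.2, -141.4, 51.2]
tcp_rot: [[-0.312, 0.95, -0.0], [0.95, 0.312, -0.0], [0.0, -0.0, -1.0]]
ft_force: [-0.1, 0.1, 1.0]
gripper_width: 0.496
grasp_force: 20.0
```

Request:
servo_tool(
  series=[
    {"travel": [0,0,-10],"yaw": 0},
    {"travel": [0,0,-25],"yaw": 0},
    {"travel": [0,0,-35],"yaw": 0},
    {"travel": [0,0,-35],"yaw": 0},
    {"travel": [0,0,-35],"yaw": 0},
    {"travel": [0,0,-25],"yaw": 0},
    {"travel": [0,0,-10],"yaw": 0},
    {"travel": [0,0,0],"yaw": 0},
    {"travel": [0,0,0],"yaw": 0},
  ],
)

```text
time_s: 8.22
tool_pos: [449.6, -141.1, 224.8]
tcp_rot: [[-0.312, 0.95, -0.002], [0.95, 0.312, 0.001], [0.001, -0.002, -1.0]]
ft_force: [-0.4, 0.3, -1.4]
gripper_width: 0.498
grasp_force: 20.0
```

Run:
```python
from h import *
o=readout.get_obs();print(o["time_s"],o["tool_pos"],o["gripper_width"],o["grasp_force"],o["ft_force"],o["tcp_rot"])
T=np.array([546.8,220,o["tool_pos"][2]]);R=o["tcp_rot"]
print(R.T@(T-o["tool_pos"]),"yaw",np.arctan2(R[1,1],R[0,1])+.305)
a=grab_frame("wrist");b=grab_frame("scene")
v=np.vstack([cv2.resize(a,(480,300)),cv2.resize(b[60:300,180:560],(480,300))])
cv2.imwrite("pics/h1.png",cv2.cvtColor(v,cv2.COLOR_RGB2BGR))
```

```text
8.225 [ 449.62 -141.08  224.84] 0.49775642210655724 19.997315146028996 [-0.36  0.32 -1.39] [[-0.31  0.95 -0.  ]
 [ 0.95  0.31  0.  ]
 [ 0.   -0.   -1.  ]]
[312.8  204.88   0.12] yaw 0.6219720557377706
```

View pics/h1.png

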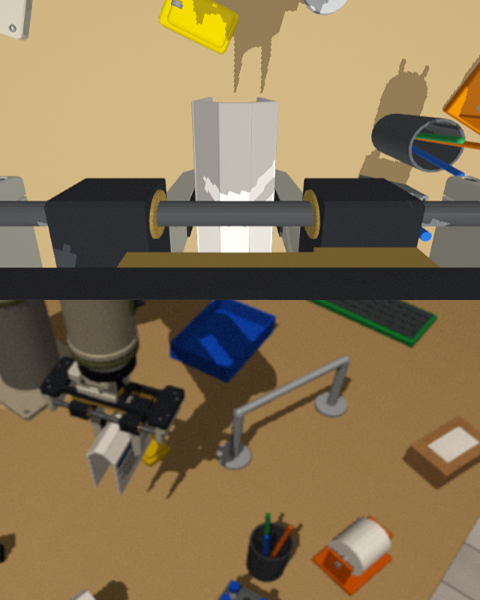

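The upper half (wrist view) shows the card held square in the jaws, centred at about column 235. The lower half (scene view) shows it lifted and hanging level.

Request:
servo_tool(
  series=[
    {"travel": [14.8,9.9,0],"yaw": 0},
    {"travel": [28,18,0],"yaw": 0},
    {"travel": [30,20,0],"yaw": 0},
    {"travel": [30,20,0],"yaw": 0},
    {"travel": [30,20,0],"yaw": 0},
    {"travel": [30,20,0],"yaw": 0},
    {"travel": [30,20,0],"yaw": 0},
    {"travel": [30,20,0],"yaw": 0},
    {"travel": [30,20,0],"yaw": 0},
    {"travel": [30,19,0],"yaw": 0},
    {"travel": [20,12,0],"yaw": 0},
    {"travel": [10,6,0],"yaw": 0},
    {"travel": [0,0,0],"yaw": 0.1},
    {"travel": [0,0,0],"yaw": 0.14},
    {"travel": [0,0,0],"yaw": 0.14},
    {"travel": [0,0,0],"yaw": 0.14},
    {"travel": [0,0,0],"yaw": 0.102},
    {"travel": [0,0,0],"yaw": 0},
    {"travel": [0,0,0],"yaw": 0},
    {"travel": [0,0,0],"yaw": 0},
  ],
)

```text
time_s: 10.82
tool_pos: [547.5, 219.5, 226.2]
tcp_rot: [[0.299, 0.954, -0.0], [0.954, -0.299, -0.0], [-0.0, 0.0, -1.0]]
ft_force: [-0.3, 0.2, -1.1]
gripper_width: 0.494
grasp_force: 20.0
```

Run:
```python
from h import *
o=readout.get_obs();print(o["time_s"],o["tool_pos"],o["gripper_width"],o["grasp_force"],o["ft_force"]);R=o["tcp_rot"]
print(R.T@(np.array([546.8,220,o["tool_pos"][2]])-o["tool_pos"]),np.arctan2(R[1,1],R[0,1]))
a=grab_frame("wrist");b=grab_frame("scene");t=grab_frame("top")
v=np.vstack([a[:300],np.hstack([cv2.resize(b[60:210,320:480],(320,300)),cv2.resize(t[130:240,145:290],(320,300))])])
cv2.imwrite("pics/r1.png",cv2.cvtColor(v,cv2.COLOR_RGB2BGR))
```

```text
10.825 [547.47 219.53 226.24] 0.4937990480977253 19.99733716249466 [-0.32  0.24 -1.08]
[ 0.25 -0.78 -0.  ] -0.30386995644198583
```

View pics/r1.png

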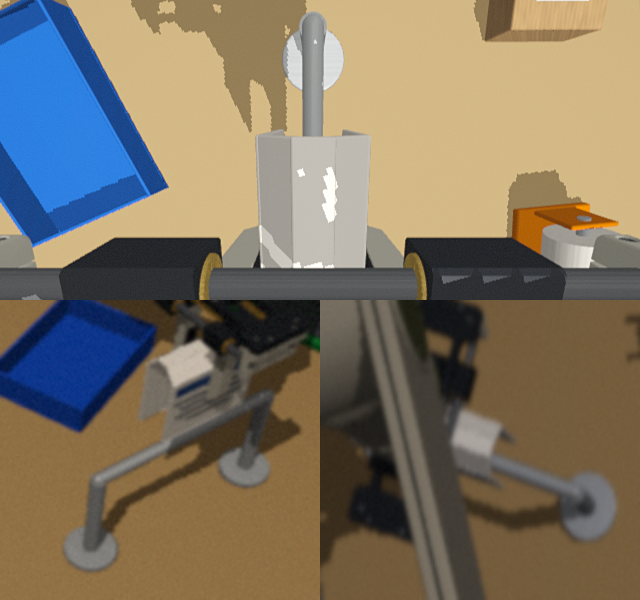

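The wrist view shows the card centred over the bar: card columns 257–370, bar at 312. The scene and top crops agree, so I'm lowering.

Request:
servo_tool(
  series=[
    {"travel": [0,-0.8,15],"yaw": 0},
    {"travel": [0,0,20],"yaw": 0},
    {"travel": [0,0,20],"yaw": 0},
    {"travel": [0,0,20],"yaw": 0},
    {"travel": [0,0,20],"yaw": 0},
    {"travel": [0,0,15],"yaw": 0},
    {"travel": [0,0,10],"yaw": 0},
    {"travel": [0,0,3],"yaw": 0},
    {"travel": [0,0,0],"yaw": 0},
    {"travel": [0,0,0],"yaw": 0},
  ],
)

```text
time_s: 12.22
tool_pos: [547.3, 220.1, 104.2]
tcp_rot: [[0.3, 0.954, 0.001], [0.954, -0.3, 0.0], [0.001, 0.001, -1.0]]
ft_force: [0.2, -0.2, -0.5]
gripper_width: 0.492
grasp_force: 20.0
```

Request:
servo_tool(
  series=[
    {"travel": [0,0,1.5],"yaw": 0},
    {"travel": [0,0,1.5],"yaw": 0},
    {"travel": [0,0,0],"yaw": 0},
    {"travel": [0,0,0],"yaw": 0},
  ],
)

```text
time_s: 12.72
tool_pos: [546.7, 219.9, 100.2]
tcp_rot: [[0.3, 0.954, -0.0], [0.954, -0.3, -0.0], [-0.0, -0.0, -1.0]]
ft_force: [0.5, -0.4, -0.9]
gripper_width: 0.494
grasp_force: 20.0
```

No lateral contact. Easing down the last few mm until it rests on the bar.

Request:
servo_tool(
  series=[
    {"travel": [0,0,1],"yaw": 0},
    {"travel": [0,0,1],"yaw": 0},
    {"travel": [0,0,0],"yaw": 0},
    {"travel": [0,0,0],"yaw": 0},
  ],
)

```text
time_s: 13.22
tool_pos: [546.7, 219.9, 98.2]
tcp_rot: [[0.3, 0.954, 0.0], [0.954, -0.3, 0.0], [0.0, 0.0, -1.0]]
ft_force: [0.2, 0.1, -1.4]
gripper_width: 0.493
grasp_force: 20.0
```

Request:
servo_tool(
  series=[
    {"travel": [0,0,0.7],"yaw": 0},
    {"travel": [0,0,0.7],"yaw": 0},
    {"travel": [0,0,0],"yaw": 0},
    {"travel": [0,0,0],"yaw": 0},
  ],
)

```text
time_s: 13.72
tool_pos: [546.8, 220.0, 98.2]
tcp_rot: [[0.3, 0.954, 0.0], [0.954, -0.3, 0.0], [0.0, 0.0, -1.0]]
ft_force: [-5.1, -1.9, 9.3]
gripper_width: 0.496
grasp_force: 20.0
```

Request:
servo_tool(
  series=[
    {"travel": [0,-1,0],"yaw": 0},
    {"travel": [0,-0.5,0],"yaw": 0},
    {"travel": [0,0,0],"yaw": 0},
    {"travel": [0,0,0],"yaw": 0},
  ],
)

```text
time_s: 14.22
tool_pos: [546.7, 220.1, 98.2]
tcp_rot: [[0.301, 0.954, 0.003], [0.954, -0.301, -0.0], [0.001, 0.003, -1.0]]
ft_force: [2.4, -3.3, 5.4]
gripper_width: 0.493
grasp_force: 20.0
```

Request:
servo_tool(
  series=[
    {"travel": [0,0.6,-0.7],"yaw": 0},
    {"travel": [0,0,0],"yaw": 0},
    {"travel": [0,0,0],"yaw": 0},
  ],
  newtons=5,
)

```text
time_s: 14.6
tool_pos: [546.4, 220.3, 98.0]
tcp_rot: [[0.3, 0.954, 0.001], [0.954, -0.3, 0.0], [0.001, 0.001, -1.0]]
ft_force: [3.5, -0.9, 4.8]
gripper_width: 0.494
grasp_force: 5.0
```

Request:
servo_tool(
  series=[
    {"travel": [0,0,0],"yaw": 0},
    {"travel": [0,0,0],"yaw": 0},
    {"travel": [0,0,0],"yaw": 0},
    {"travel": [0,0,0],"yaw": 0},
    {"travel": [0,0,0],"yaw": 0},
    {"travel": [0,0,0],"yaw": 0},
    {"travel": [0,0,0],"yaw": 0},
    {"travel": [0,0,0],"yaw": 0},
  ],
  jaw=85,
)

```text
time_s: 15.6
tool_pos: [545.9, 220.2, 97.5]
tcp_rot: [[0.3, 0.954, 0.0], [0.954, -0.3, 0.0], [0.0, 0.0, -1.0]]
ft_force: [-1.1, 0.9, 0.5]
gripper_width: 0.913
grasp_force: 0.0
```

Run:
```python
from h import *
o=readout.get_obs();print(o["time_s"],o["tool_pos"],o["gripper_width"],o["grasp_force"],o["ft_force"])
a=grab_frame("wrist");b=grab_frame("scene")
v=np.vstack([a[:300],cv2.resize(b[60:210,320:640],(640,300))])
cv2.imwrite("pics/r2.png",cv2.cvtColor(v,cv2.COLOR_RGB2BGR))
```

```text
15.6 [545.86 220.21  97.55] 0.9134712344470949 0.0 [-1.06  0.91  0.5 ]
```

View pics/r2.png

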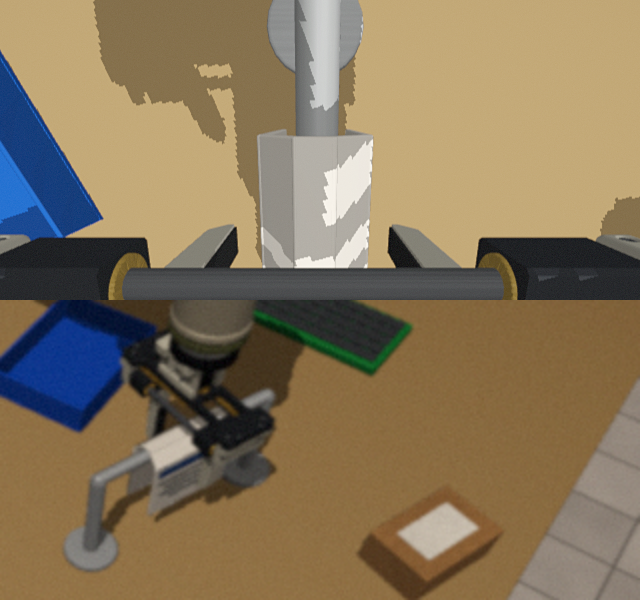

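The card hangs astride the bar (columns 258–373, bar at 317), and the fingers are clear of it. Now I'll retreat straight up.

Request:
servo_tool(
  series=[
    {"travel": [0,0,-8],"yaw": 0},
    {"travel": [0,0,-15],"yaw": 0},
    {"travel": [0,0,-25],"yaw": 0},
    {"travel": [0,0,-30],"yaw": 0},
    {"travel": [0,0,-30],"yaw": 0},
    {"travel": [0,0,-30],"yaw": 0},
    {"travel": [0,0,-30],"yaw": 0},
    {"travel": [-30,0,-15],"yaw": 0},
    {"travel": [-50,0,0],"yaw": 0},
    {"travel": [-50,0,0],"yaw": 0},
    {"travel": [-50,0,0],"yaw": 0},
    {"travel": [-20,0,0],"yaw": 0},
    {"travel": [0,0,0],"yaw": 0},
    {"travel": [0,0,0],"yaw": 0},
    {"travel": [0,0,0],"yaw": 0},
  ],
)

```text
time_s: 17.58
tool_pos: [486.0, 30.4, 280.7]
tcp_rot: [[0.299, 0.954, 0.0], [0.954, -0.299, 0.0], [0.0, 0.0, -1.0]]
ft_force: [-0.8, 0.3, -0.4]
gripper_width: 0.917
grasp_force: 0.0
```

Run:
```python
from h import *
o=readout.get_obs();print(o["time_s"],o["tool_pos"],o["ft_force"])
b=grab_frame("scene");t=grab_frame("top")
v=np.vstack([cv2.resize(b[60:360,200:520],(320*2,600))[:400],cv2.resize(t[130:230,145:465],(640,200))])
cv2.imwrite("pics/f.png",cv2.cvtColor(v,cv2.COLOR_RGB2BGR))
```

```text
17.575 [486.    30.36 280.75] [-0.85  0.32 -0.42]
```

View pics/f.png

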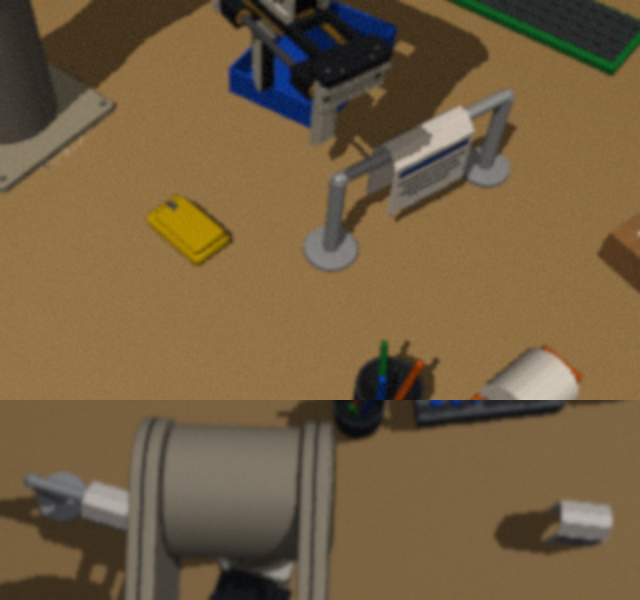

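The card hangs level and in line with the bar between the posts (crop ~(430,160)); the short card still stands where it was.

```bash
python3 -c "
from station import order
print(order.job_done())"
```

```text
the job is handed in; nothing more can be done
None
```

The long guide card now hangs astride the rail, in line with the bar and between its posts; the short card was left standing where it was, and the job is handed in at about 18 s of the 40 s allowed.

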